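# Fit the kick-start gear on its splined spindle and hold it down against the spring

## Task

Fit the kick-start gear (the one with the raised hub and the splined bore) over the spindle clamped in the vise, hub upwards: turn it until the splines mesh, then slide it down and press it against the spring until the spring is fully squeezed and the circlip groove stands clear above the hub. Turn it under light pressure and never force the splines, and leave the other loose parts where they lie. Finish while still holding the gear and pressing it fully down, so that a mate can snap the circlip in: do not let go.

Things in the scene. Friction and masses are not known exactly. Their poses are not given: they have to be found in the camera images.
- gear: loose bright steel gear lying hub up on the black mat (5 mm thick), about 0.2 kg. Toothed rim 57 mm across, 11 mm thick; on it a plain round hub 38 mm across, from 11 to 26 mm height: grip the hub. Through bore with 6 inner splines: 22.6 mm across between the teeth, 28.2 mm in the grooves. Origin: centre of underside, z up; x and each 60 degrees from it points along a groove of the bore
- spindle: steel spindle fixed upright in the vise; origin on its axis level with the jaw tops, 150 mm above the bench; z up. Core 20.4 mm across, 6 straight splines 6.2 mm wide, 26 mm across over them, from 19 to 65 mm above the origin; x and each 60 degrees from it points along a spline. Dark circlip groove at 59 to 61 mm. A shoulder 42 mm across at 12 to 18 mm carries the coil spring
- spindle_top (a point): tip of the spindle's plain round end (20.4 mm across, tapering over its last 8 mm to 11 mm) that stands above the splines, on the axis, 80 mm above the spindle's origin
- spline_ends (a point): on the spindle's axis at the upper ends of its splines (pointed over the topmost 2 mm), 65 mm above its origin. An unmeshed gear rests on these ends; it meshes when its x lies along the spindle's x or any 60 degrees from it, with about 5 degrees of play either way and 1 mm sideways
- spring_seat (a joint): thin steel seat 36 mm across on top of the spring, in m pressed down: 0 free (upper face 43 mm above the spindle's origin), 0.012 at the stop with the spring fully squeezed (31 mm; the gear's hub top is then at 57 mm). Begins to yield at about 4 N, 11.5 N at the stop; springs back up when released
- vise: blue bench vise, fixed to the bench; origin on the bench below the jaw opening, x from the screw handle towards the fixed jaw; jaws 106 mm wide, tops 150 mm above the bench; screw handle 200 mm out along -x at 78 mm height, 190 mm wide
- bearing: loose ball bearing on the mat, 47 mm across, 14 mm high, orange cage; leave it; origin: centre of the underside
- idler: loose dark plain-bored gear with a brass bush on the mat, 67 mm across, 10 mm high, no hub; leave it; origin: centre of the underside
- carton_a: loose red parts carton, 70 x 110 x 45 mm; leave it; origin: centre of the underside
- carton_b: loose red parts carton, 60 x 95 x 60 mm; leave it; origin: centre of the underside
- grease_tin: loose yellow tin, 76 mm across, 52 mm high; leave it; origin: centre of the underside
- circlip_pliers: loose pliers with blue grips, 180 mm long, 16 mm high; leave them; origin: underside near the pivot
- parts_dish: loose steel dish, 104 mm across, 22 mm high, with the circlip in it; leave it; origin: centre of the underside

How it is judged:
By the outcome, as a careful person would: the job done as asked, in the order asked, and still so for the second after the job is handed in, while the arm keeps its last pose, push and grip.
It also fails if it takes over 51 s, if anything falls off the work surface, if the arm or the gripper's body presses on something with over 40 N, if the wrist force passes 120 N, or if a joint passes its speed limit or range.

## Robot

A 7-joint arm with a two-finger parallel gripper is mounted at the origin on the work surface. World frame = base frame: x ahead of the robot, y to its left, z up, the work surface at z = 0. Lengths are in m, angles in rad, forces in N, time in s.
With the tool pointing down it reaches from about 0.4 to 0.875 m from the base axis. Payload 19.3 kg.
Tool frame: the origin (TCP) lies at the very end of the fingers, on their centre line; the grasp point (between the pads) lies 19 mm behind it; z points along the fingers, y is the direction in which the jaws open and shut (so a half turn about z gives the same grasp; the last joint's range is limited). The gripper opens to 85 mm and grips with 20 to 120 N. Pads are 22 mm wide; open, the fingers measure 114 mm over their backs; the gripper's body (76 mm by 85 mm) begins 54 mm behind the grasp point. The pads swing forward as they close: fully open they stand 13 mm farther back than shut.
Start: joints at [-1.395, 0.521, -0.036, 1.599, 0.021, 1.021, -0.113], TCP at [0.152, 0.606, 0.231] pointing down, gripper open.
Joint ranges: [-2.91, 2.91], [-0.3, 2.13], [-1.5, 1.42], [0.17, 2.43], [-1.26, 4.41], [0.16, 1.93], [-2.52, 2.52]. Speed limits (rad/s): [1.89, 1.89, 2.39, 2.39, 3.01, 3.01, 3.01].

## Interface

Orientations are given as [roll, pitch, yaw] about the fixed x, y, z axes, in that order (R = Rz(yaw) Ry(pitch) Rx(roll)).
In Python, from workcell import bot, vision, job_done gives the robot as it stands.
- The arm moves only by the tool arm_command, never from a script. Its arguments are lists of equal length, an entry for each row: "gripper": the finger opening in cm, from 0 to 8.54; "slide": the shift along the tool's x, y, z in cm, a list of three; "turn": the turn, a rotation vector about the tool's x, y, z in degrees, a list of three. A call has 1 to 5 rows; each row is the pose to reach, as a shift and turn from the pose commanded when the call began, along the tool's axes at that moment; what a row does not reach only later rows make up. A row lasts 1/8 s, in which the tool goes at most 62.5 mm and 10.7 degrees, less where a joint would pass 70% of its speed; a pose out of reach is approached as far as the arm can. A call with a gripper value outside its range is refused whole. The fingers move at their own pace and stop on an object; "force" is the grip in N (left out, the last holds). Time passes only in rows, so rows that repeat a pose let the fingers close. It gives the time, the measured TCP pose, the force and the opening at its end, in the units of the state.
- bot.observe(): the state, without advancing time (a new reading comes with each control period).
- vision.grab_frame(name): name is "scene" or "top" or "wrist"; returns the picture (420x560x3 uint8, blue, green, red); there is no depth.
- vision.camera_model(name): a dict with "mtx" (3x3 intrinsics, pixels), "T" (4x4, takes a point from camera to world coordinates). Camera axes: x right, y down, z forward; pixel columns grow to the right and rows downward; lengths in m; the calibration is good to about 2 mm. A picture is of the moment at which its call begins: read the wrist's pose just before it. camera_model takes no time and is no camera call; for the wrist camera it gives the pose at the moment of the call.
- job_done(): hands the job in, once; it reports no verdict.
The state is a dict: "clock": time; "qpos": joint angles; "qd": joint speeds; "joint_efforts": joint torques, N m; "position": TCP position; "tool_rot": TCP orientation; "force": force on the tool from outside, world axes, zero at the start; "moment": the same for the moment, N m; "grip_width": finger opening in m.
Only numpy, scipy, OpenCV 4.12 (cv2) and the standard library are available. Lean on these libraries where they do the work, as an engineer would, in place of code of your own. Each camera call takes 0.05 s, during which the arm holds its last target. There are 200 camera calls.

## Working session

There is one attempt and no reset: what is moved stays moved. The work goes in short steps, Python scripts to look and compute and a tool call to move; the robot and the scene stay as the last step left them, time stands still between calls to the robot, and variables do not carry over. Pictures are saved under pics/ and viewed, about 8 in all and at most 12, crops included, and the job is handed in when it is done.

Besides the shell and the picture viewer there is one more tool, called after "Call:" by a JSON object that holds its "name" and its "arguments". arm_command: Moves the arm, as the interface text tells. Its arguments: {"type":"object","properties":{"gripper":{"type":"array","items":{"type":"number"}},"slide":{"type":"array","items":{"type":"array","items":{"type":"number"}}},"turn":{"type":"array","items":{"type":"array","items":{"type":"number"}}},"force":{"type":"number"}},"required":["gripper","slide","turn"]}

```bash
mkdir -p pics; ls
python3 - <<'E'
from workcell import bot, vision
import cv2,numpy as np,pickle
s=bot.observe();print({k:np.round(v,3) for k,v in s.items()})
d={}
for n in ["scene","top","wrist"]:
    c=vision.camera_model(n);f=vision.grab_frame(n);cv2.imwrite(f"pics/{n}0.png",f);d[n]=(c,f)
    print(n,np.round(c["mtx"],1).tolist(),np.round(c["T"],3).tolist())
pickle.dump(d,open("d0.pkl","wb"))
E
```

```text
pics
{'clock': np.float64(0.0), 'qpos': array([-1.395,  0.522, -0.036,  1.6  ,  0.021,  1.021, -0.113]), 'qd': array([-0.001, -0.   ,  0.001, -0.   ,  0.001, -0.   ,  0.002]), 'joint_efforts': array([ 0.0000e+00, -9.2708e+01,  1.9800e+00, -3.6994e+01,  1.8000e-02,
        8.0000e-03, -0.0000e+00]), 'position': array([0.152, 0.606, 0.231]), 'tool_rot': array([-3.141,  0.   ,  2.896]), 'force': array([ 0.46 ,  0.199, -0.427]), 'moment': array([ 0.049,  0.028, -0.017]), 'grip_width': np.float64(0.085)}
scene [[528.4, 0.0, 279.3], [0.0, 528.4, 210.9], [0.0, 0.0, 1.0]] [[0.478, 0.681, -0.555, 1.385], [0.878, -0.378, 0.293, -0.41], [-0.01, -0.628, -0.778, 1.339], [0.0, 0.0, 0.0, 1.0]]
top [[461.7, 0.0, 279.2], [0.0, 461.7, 213.3], [0.0, 0.0, 1.0]] [[-0.008, -0.985, 0.172, 0.321], [-1.0, 0.005, -0.018, 0.027], [0.017, -0.172, -0.985, 1.455], [0.0, 0.0, 0.0, 1.0]]
wrist [[304.9, 0.0, 282.8], [0.0, 304.9, 207.3], [0.0, 0.0, 1.0]] [[0.243, 0.918, 0.313, 0.07], [0.97, -0.23, -0.081, 0.626], [-0.002, 0.323, -0.946, 0.373], [0.0, 0.0, 0.0, 1.0]]
```

View pics/top0.png

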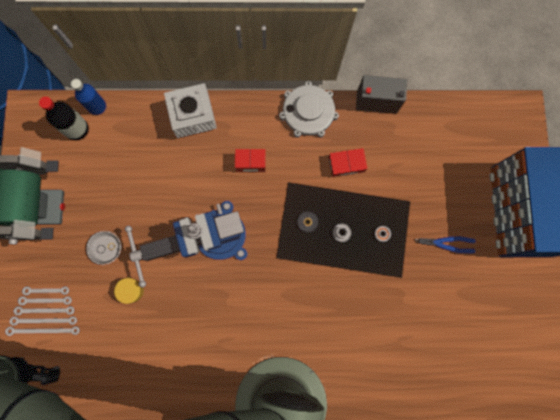

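View pics/scene0.png

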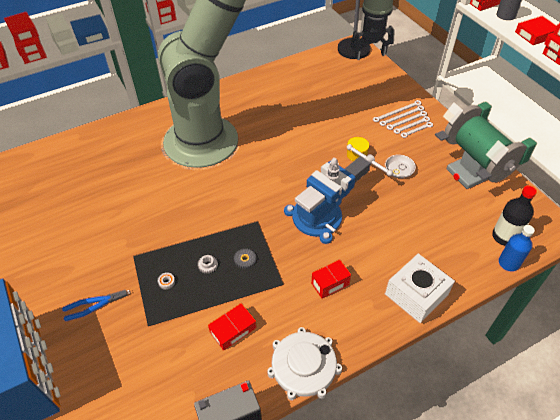

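The top view shows the gear (middle, pixel 342,232) between the idler (308,222) and the bearing (383,234). The vise with the spindle is near (195,230). The scene view agrees: gear (207,263), spindle (335,168).

```bash
cat > h.py <<'E'
import numpy as np,cv2
from scipy.spatial.transform import Rotation as R
def ray(c,u,v):
    d=c["T"][:3,:3]@np.linalg.solve(c["mtx"],[u,v,1.]);return np.array(c["T"])[:3,3],d/np.linalg.norm(d)
def plane(c,u,v,z):
    o,d=ray(c,u,v);return o+d*(z-o[2])/d[2]
def proj(c,p):
    q=np.linalg.inv(c["T"])@np.append(p,1);q=c["mtx"]@q[:3];return q[:2]/q[2]
def meet(a,b):
    (o1,d1),(o2,d2)=a,b
    t=np.linalg.lstsq(np.c_[d1,-d2],o2-o1,rcond=None)[0]
    p,q=o1+t[0]*d1,o2+t[1]*d2;return (p+q)/2,np.linalg.norm(p-q)
def toolshift(s,target):   # cm along tool axes from measured pose
    return R.from_euler('xyz',s["tool_rot"]).inv().apply(np.array(target)-s["position"])*100
E
python3 - <<'E'
from h import *;import pickle
from workcell import bot
d=pickle.load(open("d0.pkl","rb"))
c,f=d["top"];cs,fs=d["scene"]
print("gear",plane(c,342,231,.031),plane(cs,207,260,.031))
print("idler",plane(c,308,222,.015),"bearing",plane(c,383,233,.019))
print("spindle",plane(c,195,230,.23),plane(cs,335,160,.23))
print("handle",plane(c,129,230,.078),plane(c,142,284,.078))
a=cv2.resize(f[190:280,90:260],None,fx=4,fy=4,interpolation=cv2.INTER_CUBIC)
b=cv2.resize(fs[130:240,270:420],None,fx=4,fy=4,interpolation=cv2.INTER_CUBIC)
cv2.imwrite("pics/b.png",np.vstack([np.pad(b,((0,0),(0,80),(0,0)))[:240],a]))
print(toolshift(bot.observe(),[*plane(c,342,231,.031)[:2],.25]))
E
```

```text
gear [ 0.51253066 -0.194891    0.031     ] [ 0.51229247 -0.194099    0.031     ]
idler [ 0.54396122 -0.09061879  0.015     ] bearing [ 0.50705512 -0.3258754   0.019     ]
spindle [0.49075498 0.22919728 0.23      ] [0.50507853 0.24123426 0.23      ]
handle [0.5129071  0.45108537 0.078     ] [0.35284977 0.40557217 0.078     ]
[-54.4511872  -68.90801342  -1.84748034]
```

View pics/b.png

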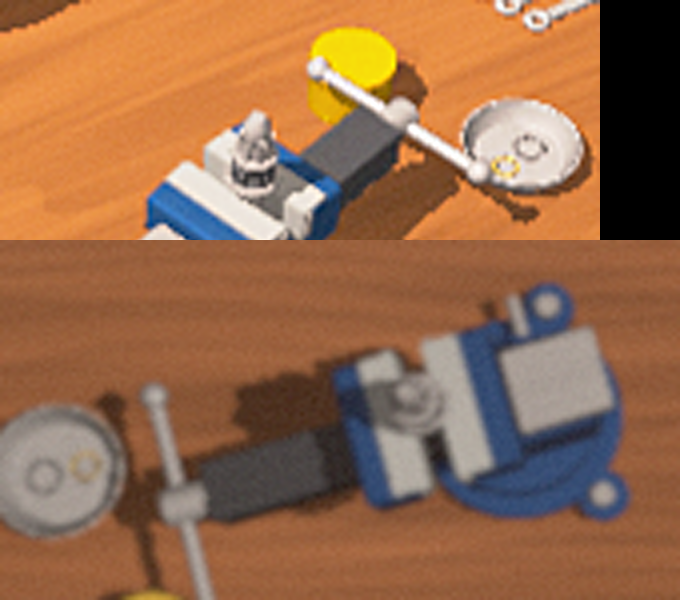

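Run:
```python
from h import *;import pickle
from workcell import bot
d=pickle.load(open("d0.pkl","rb"))
c,f=d["top"];cs,fs=d["scene"]
p=meet(ray(c,191.5,227.5),ray(cs,334,159.5));print(p)
print(meet(ray(c,342,231),ray(cs,207,260)))
print(toolshift(bot.observe(),[*p[0][:2],.29]))
```

```text
(array([0.498655  , 0.2405795 , 0.22626072]), np.float64(0.002716613979881939))
(array([ 0.51256312, -0.19449281,  0.03161483]), np.float64(0.0006438570968387079))
[-42.50935009 -27.01104881  -5.88576861]
```

Call:
{"name": "arm_command", "arguments": {"gripper": [8.5, 8.5, 8.5, 8.5, 8.5], "slide": [[-3, -2, -4], [-8, -5, -6], [-13, -8.5, -6], [-18, -11.5, -6], [-23, -14.6, -6]], "turn": [[0, 0, 10], [0, 0, 20], [0, 0, 30], [0, 0, 40], [0, 0, 50]]}}

```text
clock: 0.78
position: [0.3407, 0.4071, 0.2914]
tool_rot: [3.141, -0.0, 2.017]
force: [-0.2, -0.1, 0.5]
grip_width: 0.0849
```

Run:
```python
from h import *
from workcell import bot
s=bot.observe();print(s["position"],s["tool_rot"],s["qpos"],toolshift(s,[.4987,.2406,.29]),s["clock"])
```

```text
[0.34071239 0.40705234 0.29138283] [ 3.14145579e+00 -2.06688670e-04  2.01746705e+00] [-1.16400498  0.31299381  0.22991481  1.78317883 -0.08091705  1.05433679
 -0.45821913] [-21.83671817   7.05856676   0.13473576] 0.775
```

Call:
{"name": "arm_command", "arguments": {"gripper": [8.5, 8.5, 8.5, 8.5, 8.5], "slide": [[-5, 1.6, 0], [-10, 3.2, 0], [-15, 4.8, 0], [-19, 6.1, 0], [-21.8, 7.1, 0]], "turn": [[0, 0, 8], [0, 0, 16], [0, 0, 24], [0, 0, 24], [0, 0, 24]]}}

```text
clock: 1.4
position: [0.4998, 0.2419, 0.2912]
tool_rot: [-3.142, 0.0, 1.603]
force: [0.4, -0.3, 0.1]
grip_width: 0.0851
```

Call:
{"name": "arm_command", "arguments": {"gripper": [8.5, 8.5], "slide": [[0, 0, 0], [0, 0, 0]], "turn": [[0, 0, 0], [0, 0, 0]]}}

```text
clock: 1.65
position: [0.4983, 0.2441, 0.2911]
tool_rot: [-3.141, -0.0, 1.605]
force: [-0.1, -0.0, 0.5]
grip_width: 0.0853
```

```bash
cat > w.py <<'E'
import sys,pickle
from h import *
from workcell import bot,vision
def shot(name):
    s=bot.observe();c=vision.camera_model("wrist");f=vision.grab_frame("wrist")
    pickle.dump((s,c,f),open(name+".pkl","wb"));cv2.imwrite(f"pics/{name}.png",f)
    print(round(s["clock"],2),s["position"].round(4),s["tool_rot"].round(3),s["qd"].round(3));return s,c,f
E
python3 -c "
from w import *
s,c,f=shot('sp1')
print(proj(c,[.4987,.2406,.23]),proj(c,[.4987,.2406,.215]))
cv2.imwrite('pics/sp1c.png',cv2.resize(f,(800,600)))"
```

```text
1.65 [0.4983 0.2441 0.2911] [-3.141 -0.     1.605] [-0.016 -0.003 -0.003  0.002  0.     0.001 -0.001]
[285.43996642 229.07505813] [285.30625233 221.43719025]
```

View pics/sp1c.png

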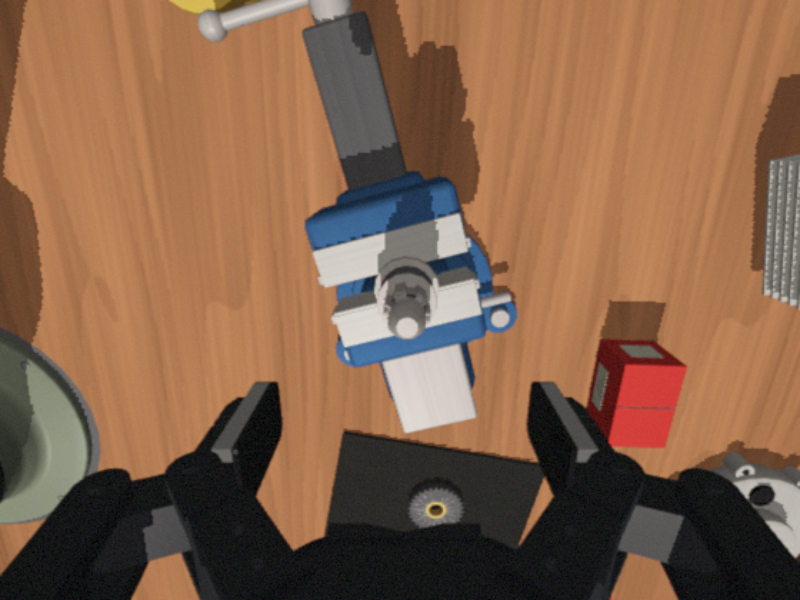

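The spindle tip shows at about (407,327) in the view, or (285,229) in the image, right where triangulation predicts it. I'll zoom in on the splines.

Run:
```python
import pickle
from h import *
s,c,f=pickle.load(open("sp1.pkl","rb"))
cv2.imwrite('pics/sp1z.png',cv2.resize(f[175:245,245:325],None,fx=8,fy=8,interpolation=cv2.INTER_CUBIC))
for z in(.23,.215,.193,.15): print(z,(proj(c,[.4987,.2406,z])-[245,175])*8)
for a in range(0,360,60): print(a,(proj(c,[.4987+.013*np.cos(np.radians(a)),.2406+.013*np.sin(np.radians(a)),.213])-[245,175])*8)
```

```text
0.23 [323.51973137 432.60046507]
0.215 [322.45001866 371.49752196]
0.193 [321.09608949 294.15988208]
0.15 [318.99929206 174.38894545]
0 [456.22184864 368.18215834]
60 [394.62565574 256.27684865]
120 [258.55226007 251.87056391]
180 [188.27014912 359.62213505]
240 [252.16908003 468.31610586]
300 [384.1110138  472.47542502]
```

View pics/sp1z.png

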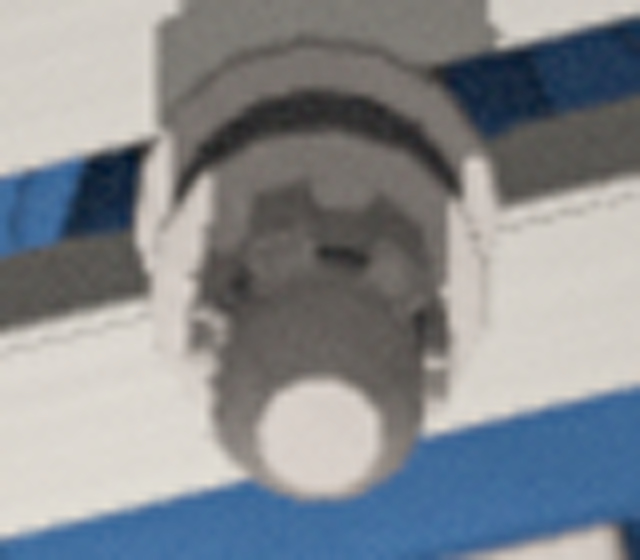

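The close-up shows the spindle obliquely, with two splines facing the camera near (280,240) and (388,262). A view from straight above would give a better angle, so I'll move there.

Call:
{"name": "arm_command", "arguments": {"gripper": [8.5, 8.5, 8.5, 8.5], "slide": [[-4.5, 0, 1], [-8.8, 0, 4.1], [-8.8, 0, 4.1], [-8.8, 0, 4.1]], "turn": [[0, 0, 0], [0, 0, 0], [0, 0, 0], [0, 0, 0]]}}

```text
clock: 2.2
position: [0.5016, 0.1568, 0.2506]
tool_rot: [3.141, -0.001, 1.605]
force: [0.1, 0.0, 0.2]
grip_width: 0.0851
```

Run:
```python
from w import *
s,c,f=shot("sp2")
o=proj(c,[.4987,.2406,.215]);print(o,proj(c,[.4987,.2406,.23]),np.array(c["T"])[:3,3])
# rectify onto z=.214: 0.1mm/px, world x right, y up
n=600;S=np.array([[.4987-.03,.2406+.03],[.4987+.03,.2406+.03],[.4987+.03,.2406-.03],[.4987-.03,.2406-.03]])
P=np.float32([proj(c,[*q,.214]) for q in S])
H=cv2.getPerspectiveTransform(P,np.float32([[0,0],[n,0],[n,n],[0,n]]))
cv2.imwrite("pics/sp2r.png",cv2.warpPerspective(f,H,(n,n),flags=cv2.INTER_CUBIC))
```

```text
2.2 [0.5016 0.1568 0.2506] [ 3.141e+00 -1.000e-03  1.605e+00] [-0.011 -0.001 -0.005 -0.012 -0.     0.001  0.002]
[285.65213578 101.1202668 ] [285.89677881 100.95052495] [0.49727203 0.23959025 0.39296313]
```

View pics/sp2r.png

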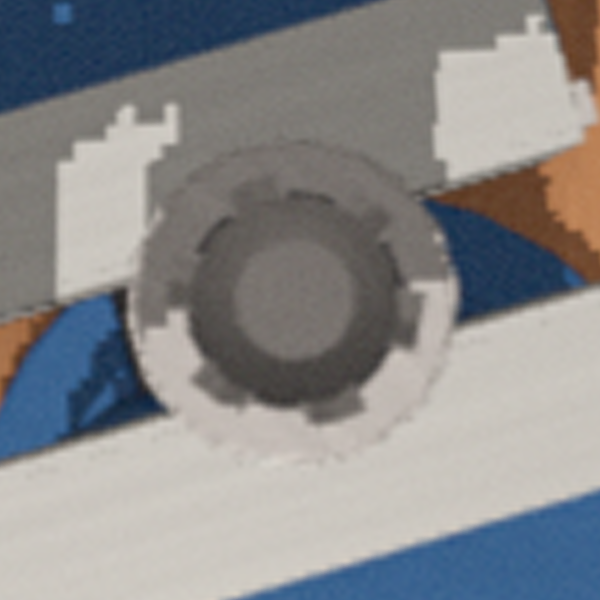

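Now a clear overhead view, rectified at 0.1 mm/px with world x to the right and y up. The core centre is near (296,302), and the six splines lie at about 46–52° mod 60, so around 50°. Now to the gear.

Call:
{"name": "arm_command", "arguments": {"gripper": [8.5, 8.5, 8.5, 8.5, 8.5], "slide": [[-4, 0, 0], [-9.5, 0, 0], [-15, 0, 1], [-20.5, 0, 3], [-26, 0, 5]], "turn": [[0, 0, 0], [0, 0, 0], [0, 0, 0], [0, 0, 0], [0, 0, 0]]}}

```text
clock: 2.88
position: [0.5113, -0.1045, 0.2004]
tool_rot: [3.14, -0.0, 1.607]
force: [1.1, 0.7, 0.2]
grip_width: 0.0852
```

Call:
{"name": "arm_command", "arguments": {"gripper": [8.5, 8.5, 8.5, 8.5, 8.5], "slide": [[-5, 0, 3], [-10, 0, 6], [-15, 0, 9.5], [-17.6, 0, 12.5], [-17.6, 0, 12.5]], "turn": [[0, 0, 0], [0, 0, 0], [0, 0, 0], [0, 0, 0], [0, 0, 0]]}}

```text
clock: 3.5
position: [0.5159, -0.2808, 0.0735]
tool_rot: [-3.139, -0.001, 1.603]
force: [0.4, 0.5, -0.4]
grip_width: 0.0848
```

Call:
{"name": "arm_command", "arguments": {"gripper": [8.5], "slide": [[0, 0, 0]], "turn": [[0, 0, 0]]}}

```text
clock: 3.62
position: [0.5173, -0.2789, 0.0759]
tool_rot: [3.141, -0.0, 1.606]
force: [0.3, -0.0, 0.1]
grip_width: 0.0851
```

Run:
```python
from w import *
s,c,f=shot("g1")
print(proj(c,[.5126,-.1945,.031]),np.array(c["T"])[:3,3])
n=700;x,y,r=.5126,-.1945,.035
S=np.array([[x-r,y+r],[x+r,y+r],[x+r,y-r],[x-r,y-r]])
P=np.float32([proj(c,[*q,.031]) for q in S])
H=cv2.getPerspectiveTransform(P,np.float32([[0,0],[n,0],[n,n],[0,n]]))
cv2.imwrite("pics/g1r.png",cv2.warpPerspective(f,H,(n,n),flags=cv2.INTER_CUBIC)[50:650])
```

```text
3.62 [ 0.5173 -0.2789  0.0759] [ 3.141 -0.     1.606] [-0.012 -0.018  0.002  0.004  0.    -0.001  0.002]
[282.33593861  99.83890533] [ 0.51291665 -0.19615751  0.2181889 ]
```

View pics/g1r.png

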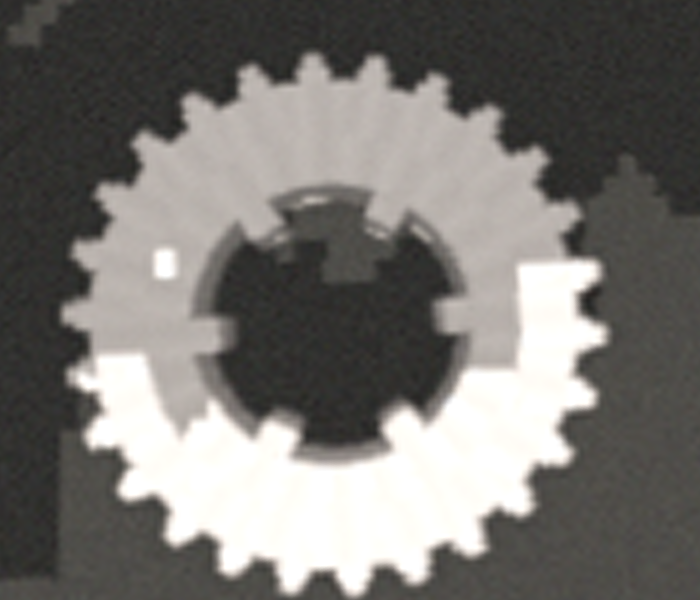

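The rectified view shows the bore centre near (333,323), with teeth at about 4.4° mod 60, so the grooves lie at about 34.4°. The gear needs about +15.6° of yaw to mesh. Gear centre is about (0.511, -0.197).

Call:
{"name": "arm_command", "arguments": {"gripper": [8.5, 7, 7, 7], "slide": [[4, -0.2, 0], [8.2, -0.3, 0.5], [8.2, -0.3, 2], [8.2, -0.3, 2]], "turn": [[0, 0, 0], [0, 0, 0], [0, 0, 0], [0, 0, 0]]}}

```text
clock: 4.18
position: [0.5109, -0.1976, 0.0554]
tool_rot: [3.141, -0.0, 1.606]
force: [0.6, -0.5, 0.4]
grip_width: 0.0701
```

Call:
{"name": "arm_command", "arguments": {"gripper": [7, 7], "slide": [[0, 0, 0], [0, 0, 0]], "turn": [[0, 0, 0], [0, 0, 0]]}}

```text
clock: 4.42
position: [0.5108, -0.199, 0.0558]
tool_rot: [3.141, 0.0, 1.603]
force: [0.5, -0.8, 0.6]
grip_width: 0.07
```

Run:
```python
from h import *
from workcell import bot
s=bot.observe();print(s["position"],s["tool_rot"],toolshift(s,[.511,-.1968,.0175]),s["grip_width"])
```

```text
[ 0.5107542  -0.19899716  0.05581881] [3.14087092e+00 4.18233654e-04 1.60332357e+00] [0.22040317 0.02894654 3.83181119] 0.07002542640869326
```

Call:
{"name": "arm_command", "arguments": {"gripper": [6, 6, 6, 6], "slide": [[0.2, 0, 2], [0.2, 0, 3.5], [0.2, 0, 3.8], [0.2, 0, 3.8]], "turn": [[0, 0, 0], [0, 0, 0], [0, 0, 0], [0, 0, 0]]}}

```text
clock: 4.92
position: [0.5105, -0.1966, 0.0174]
tool_rot: [-3.141, 0.0, 1.604]
force: [0.3, 0.0, 0.3]
grip_width: 0.0597
```

Call:
{"name": "arm_command", "arguments": {"gripper": [4.5, 3.5, 3, 3, 3], "slide": [[0, 0, 0], [0, 0, 0], [0, 0, 0], [0, 0, 0], [0, 0, 0]], "turn": [[0, 0, 0], [0, 0, 0], [0, 0, 0], [0, 0, 0], [0, 0, 0]], "force": 80}}

```text
clock: 5.55
position: [0.5108, -0.1964, 0.0183]
tool_rot: [3.141, 0.0, 1.604]
force: [-4.6, 1.0, 14.2]
grip_width: 0.0351
```

Run:
```python
from w import *
s,c,f=shot("g2")
print(s["force"],s["moment"],s["grip_width"])
```

```text
5.55 [ 0.5108 -0.1964  0.0183] [3.141 0.    1.604] [ 0.001  0.001  0.001 -0.001 -0.001 -0.001 -0.002]
[-4.59298351  1.00166663 14.23050312] [ 0.32473023  0.6971989  -0.03230236] 0.03509365088456122
```

View pics/g2.png

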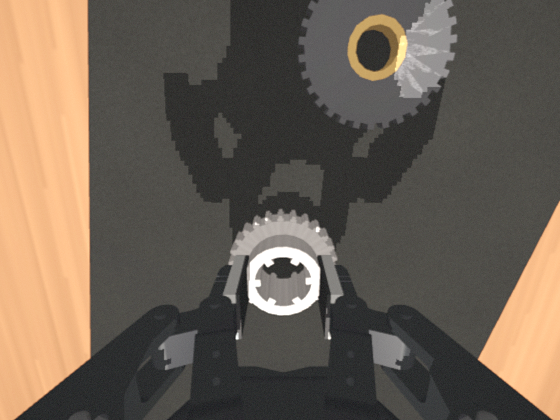

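The gear sits between the pads, with its bore centre near (284,282). The measured opening is 35 mm where I expected 38 mm. I'll lift and check the grip.

Call:
{"name": "arm_command", "arguments": {"gripper": [3, 3, 3, 3, 3], "slide": [[0, 0, -0.5], [0, 0, -2], [0, 0, -5], [0, 0, -8], [0, 0, -8]], "turn": [[0, 0, 0], [0, 0, 0], [0, 0, 0], [0, 0, 0], [0, 0, 0]]}}

```text
clock: 6.22
position: [0.5116, -0.1966, 0.0998]
tool_rot: [3.138, 0.001, 1.604]
force: [-0.2, 0.1, -2.8]
grip_width: 0.0351
```

Run:
```python
from w import *
s,c,f=shot("g3")
print(s["force"],s["moment"],s["grip_width"])
p=s["position"];A=R.from_euler('xyz',s["tool_rot"])
for h in (-.014,-.005,0,.012): print(h,proj(c,p+A.apply([0,0,h])))
n=600;r=.035;ct=p+A.apply([0,0,-.0135])
S=[ct+A.apply([a*r,b*r,0]) for a,b in((1,-1),(1,1),(-1,1),(-1,-1))]
S=[ct+np.array(v)*r for v in((-1,1,0),(1,1,0),(1,-1,0),(-1,-1,0))]
H=cv2.getPerspectiveTransform(np.float32([proj(c,q) for q in S]),np.float32([[0,0],[n,0],[n,n],[0,n]]))
cv2.imwrite("pics/g3r.png",cv2.warpPerspective(f,H,(n,n),flags=cv2.INTER_CUBIC));print(ct)
```

```text
6.22 [ 0.5116 -0.1966  0.0998] [3.138e+00 1.000e-03 1.604e+00] [ 0.012  0.047 -0.029  0.024 -0.014 -0.035  0.013]
[-0.22985965  0.10164938 -2.76692474] [0.02424217 0.05020938 0.0359695 ] 0.0350628002192648
-0.014 [285.94344485 282.98825784]
-0.005 [285.78589082 273.20187566]
0 [285.70553837 268.21082724]
0.012 [285.53063368 257.34671836]
[ 0.51156403 -0.19659386  0.11332534]
```

View pics/g3r.png

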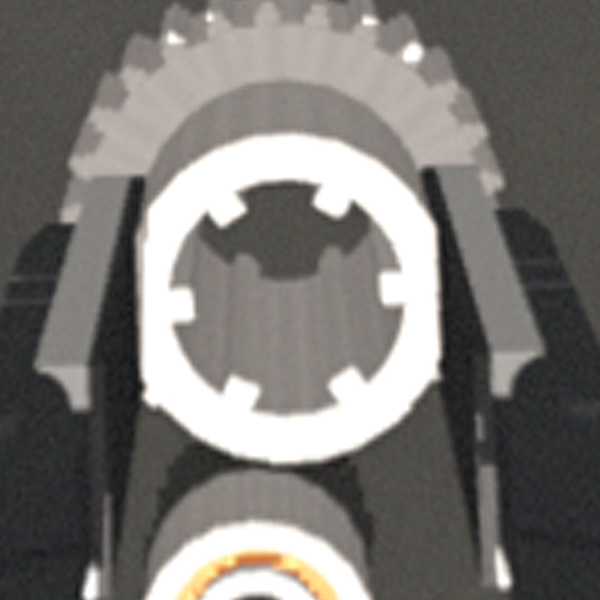

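The gear is held level and has not turned, with teeth still at about 4.5°. Its hub centre appears 1.3 mm toward -x and 0.3 mm toward +y of the TCP. I treat this as a camera bias and apply it to the spindle too, so the target TCP is (0.4996, 0.2401) with a turn of -15.5° about tool z.

Call:
{"name": "arm_command", "arguments": {"gripper": [3, 3, 3, 3, 3], "slide": [[2, 0, -3.5], [5, 0, -8], [9, 0, -12], [13.5, 0, -16], [18.5, 0.1, -18]], "turn": [[0, 0, 0], [0, 0, 0], [0, 0, 0], [0, 0, 0], [0, 0, 0]]}}

```text
clock: 6.9
position: [0.5052, -0.0102, 0.2786]
tool_rot: [3.141, -0.0, 1.604]
force: [0.9, 0.1, -3.1]
grip_width: 0.0351
```

Call:
{"name": "arm_command", "arguments": {"gripper": [3, 3, 3, 3, 3], "slide": [[5, 0, 0], [10, 0.1, 0], [15, 0.1, 0], [20, 0.1, 0], [23.5, 0.2, 0]], "turn": [[0, 0, -4], [0, 0, -8], [0, 0, -12], [0, 0, -15.5], [0, 0, -15.5]]}}

```text
clock: 7.52
position: [0.4986, 0.2258, 0.2764]
tool_rot: [-3.14, -0.0, 1.877]
force: [1.3, -0.6, -2.4]
grip_width: 0.0353
```

Call:
{"name": "arm_command", "arguments": {"gripper": [3, 3, 3], "slide": [[0, 0, 0], [0, 0, 0], [0, 0, 0]], "turn": [[0, 0, 0], [0, 0, 0], [0, 0, 0]]}}

```text
clock: 7.9
position: [0.4995, 0.2225, 0.2771]
tool_rot: [-3.141, 0.0, 1.873]
force: [-0.1, -0.0, -1.4]
grip_width: 0.0346
```

Run:
```python
from w import *
s,c,f=shot("m1")
print(s["force"],s["grip_width"],toolshift(s,[.4996,.2401,.26]))
p=s["position"];A=R.from_euler('xyz',s["tool_rot"])
n=600;r=.035;ct=p+A.apply([0,0,-.0135])
S=[ct+np.array(v)*r for v in((-1,1,0),(1,1,0),(1,-1,0),(-1,-1,0))]
H=cv2.getPerspectiveTransform(np.float32([proj(c,q) for q in S]),np.float32([[0,0],[n,0],[n,n],[0,n]]))
cv2.imwrite("pics/m1r.png",cv2.warpPerspective(f,H,(n,n),flags=cv2.INTER_CUBIC))
```

```text
7.9 [0.4995 0.2225 0.2771] [-3.141  0.     1.873] [ 0.001 -0.003 -0.002 -0.003 -0.001  0.    -0.002]
[-0.06811237 -0.04159272 -1.37095376] 0.03462669252104851 [1.67638874 0.53136166 1.71173294]
```

View pics/m1r.png

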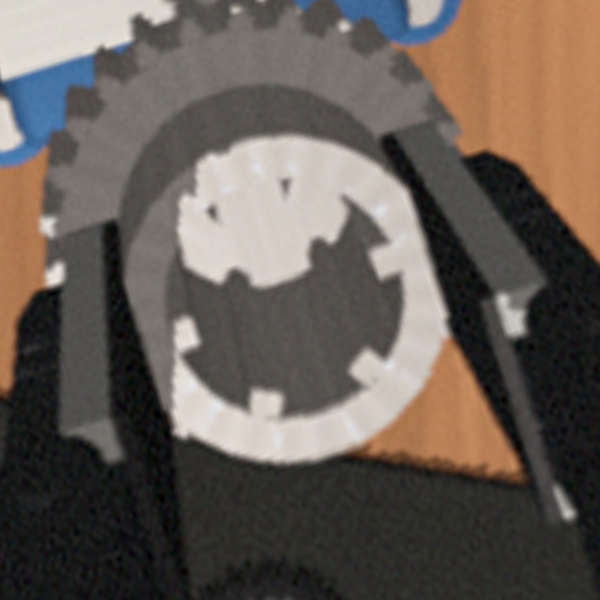

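The view through the bore puts the gear centre near (285,300), with teeth at about 19.9° and so grooves at about 50°, matching the spindle. I'll centre over the tip and come down gently.

Call:
{"name": "arm_command", "arguments": {"gripper": [3, 3, 3, 3], "slide": [[1.7, 0.6, 0], [1.7, 0.6, 1], [1.7, 0.6, 1.7], [1.7, 0.6, 1.7]], "turn": [[0, 0, 0], [0, 0, 0], [0, 0, 0], [0, 0, 0]]}}

```text
clock: 8.45
position: [0.4998, 0.2412, 0.2596]
tool_rot: [-3.14, 0.001, 1.874]
force: [0.7, -0.6, -2.4]
grip_width: 0.035
```

Call:
{"name": "arm_command", "arguments": {"gripper": [3, 3], "slide": [[0, 0, 0], [0, 0, 0]], "turn": [[0, 0, 0], [0, 0, 0]]}}

```text
clock: 8.7
position: [0.5002, 0.2415, 0.2606]
tool_rot: [3.141, -0.0, 1.874]
force: [1.1, -0.2, -2.6]
grip_width: 0.0351
```

Run:
```python
from w import *
s,c,f=shot("m2")
print(s["force"],s["grip_width"],toolshift(s,[.4998,.2402,.235]))
p=s["position"];A=R.from_euler('xyz',s["tool_rot"])
n=600;r=.03;ct=p+A.apply([0,0,-.0135])
S=[ct+np.array(v)*r for v in((-1,1,0),(1,1,0),(1,-1,0),(-1,-1,0))]
H=cv2.getPerspectiveTransform(np.float32([proj(c,q) for q in S]),np.float32([[0,0],[n,0],[n,n],[0,n]]))
cv2.imwrite("pics/m2r.png",cv2.warpPerspective(f,H,(n,n),flags=cv2.INTER_CUBIC))
```

```text
8.7 [0.5002 0.2415 0.2606] [ 3.141 -0.     1.874] [-0.001  0.    -0.001  0.001 -0.001 -0.001  0.001]
[ 1.05334877 -0.20929057 -2.64499779] 0.0351036308598548 [-0.11307838 -0.08232399  2.55530835]
```

View pics/m2r.png

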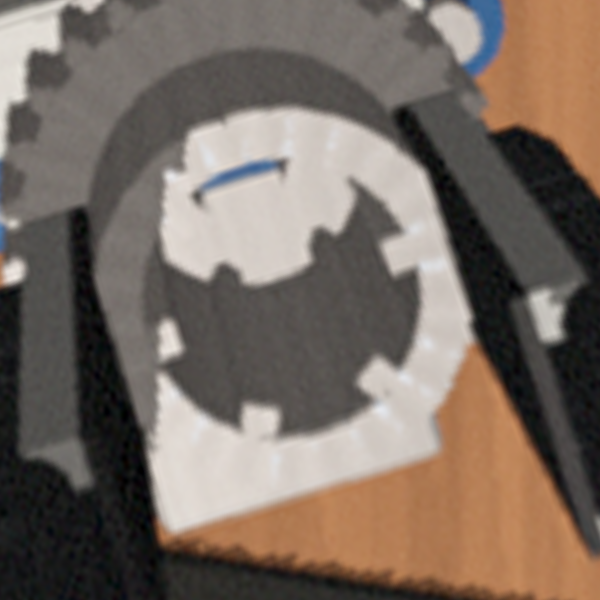

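Only the vise shows through the bore, since the tip is still below the gear and out of this oblique line of sight. Descending slowly with force checks.

Call:
{"name": "arm_command", "arguments": {"gripper": [3, 3, 3, 3, 3], "slide": [[-0.1, 0, 0.6], [-0.1, 0, 1.2], [-0.1, 0, 1.8], [-0.1, 0, 2.4], [-0.1, 0, 2.5]], "turn": [[0, 0, 0], [0, 0, 0], [0, 0, 0], [0, 0, 0], [0, 0, 0]]}}

```text
clock: 9.38
position: [0.5002, 0.2405, 0.2348]
tool_rot: [-3.141, 0.0, 1.875]
force: [-0.0, -0.4, -2.4]
grip_width: 0.035
```

Run:
```python
from w import *
s,c,f=shot("m3")
print(s["force"],s["moment"],s["grip_width"],toolshift(s,[.4998,.2402,.229]))
```

```text
9.38 [0.5002 0.2405 0.2348] [-3.141  0.     1.875] [ 0.002  0.004  0.001 -0.    -0.002 -0.009  0.003]
[-0.03211104 -0.44096797 -2.36792574] [-0.03916325 -0.00320362 -0.00699286] 0.03496272100687334 [-0.01902648 -0.05094565  0.57792779]
```

View pics/m3.png

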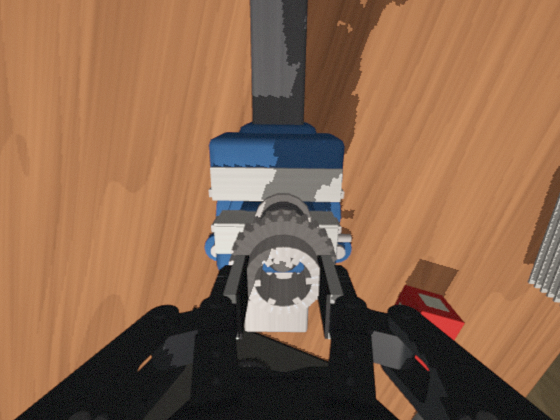

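The view shows the gear over the vise with its bore near (284,280); that was my last viewable picture. I'll examine the bore numerically.

Run:
```python
import pickle
from h import *
s,c,f=pickle.load(open("m3.pkl","rb"))
for q in([.4983,.2404,.23],[.4983,.2404,.222],[.4983,.2404,.193],[.4983,.2404,.2475],[.4983,.2404,.2215]): print(q[2],proj(c,q).round(1))
g=cv2.cvtColor(f,cv2.COLOR_BGR2HSV)
for v in range(245,312,2): print(v," ".join(("b" if g[v,u,1]>110 and 95<g[v,u,0]<125 else "o" if g[v,u,1]>90 else "")+"%02x"%g[v,u,2] for u in range(248,324,2)))
```

```text
0.23 [282.4 263.7]
0.222 [282.4 256.7]
0.193 [282.6 235.7]
0.2475 [282.3 281.5]
0.2215 [282.4 256.3]
245 78 7a 76 79 64 53 54 56 55 56 58 54 58 54 57 58 53 55 56 5a 5a 56 53 56 59 56 54 52 57 52 51 6f 78 7b 74 76 7c 7a
247 7d 78 7a 6a 53 50 57 55 55 5b 57 56 58 5c 8e a8 a4 ab a4 a8 a5 8b 67 5c 5b 56 57 52 56 55 51 50 6b 7a 77 7a 7d 77
249 7c 7a 70 57 50 53 56 54 50 56 63 79 d7 a1 d0 dd d9 d2 d3 db db d6 d1 cf ba 8f 5c 54 54 56 52 50 54 72 7b 77 7a 7c
251 7a 7c 59 55 4e 56 55 57 67 7c 7c a0 d6 d5 e2 dd d7 d2 d3 d6 d9 d3 d0 d2 d5 d8 c8 88 5d 53 4f 53 4f 5b 75 7d 7f 7e
253 75 67 4f 52 51 54 62 74 77 78 7c ce d8 d5 df de d7 d3 d4 d8 d7 d3 d2 d2 d6 d6 ce cd c6 83 55 50 4f 4f 77 7e 7c 78
255 32 51 50 4d 55 77 7a 7b 75 76 84 df da d6 d9 dc d7 d3 d3 d8 d5 d2 d0 d7 d6 d1 ce ce d5 d5 a5 57 50 50 5a 39 3a 52
257 b0b 49 52 57 74 7a 7f 7f 77 70 9e e1 d6 d2 d7 d9 d8 d7 d5 d2 d5 bd c7 d8 d3 cf cf d5 d6 d3 d1 ae 60 4e 49 1c 21 49
259 1c 4e 5a 75 77 79 79 7e 7d 76 ce d0 60 cc da da d9 d8 d7 d3 d4 b1 a3 d6 d1 d0 db d5 d2 cf cc cd b8 5d 4e 13 19 4b
261 2b 55 7a 7d 76 77 75 a5 e1 ba d9 d9 91 d5 dd d9 87
[... 2383 characters left out ...]
9 d8 dc db 68 54 5d 58 57 59 54 54 6a cf cf d4 d4 d3 ce cd d0 d1 d0 bf oab o49 14 14
303 cd e3 df df de d9 da de df dd d8 d6 d7 ab 52 57 5a 56 52 57 55 54 53 99 ca c6 d3 da d9 cd cc cb bb ob0 oaa o6e 14 19
305 cf e2 df dc da db de e1 df d9 d6 da ce a8 97 84 6a 63 64 76 76 99 b3 db d7 ce cf d2 d8 d2 c7 be ob3 oad oa7 o84 1a 18
307 d5 e2 de dc dd db e0 de da d8 da dd de d8 d7 da dc d6 d4 d8 e2 d3 d2 d5 e0 d3 cf d0 d3 ce a3 ob4 oaf oaa oa9 oa2 1e 0c
309 de e1 e0 dc dd db dc db da d8 db de dd d6 d6 db dd d4 d3 d6 da d4 d1 d3 d6 d2 ce cc cc ba 9a ob4 oaf oa6 oac ob2 o2e 1e
311 de e0 e1 dc db db de dc da db dc dd d8 d4 d6 db d8 d2 d3 d7 d9 d3 ce d1 d6 d2 cf cd cc b8 oa9 ob3 oac oa6 oaf ob0 o48 o14
```

A grey disc (the spindle tip, bottom edge near row 271, centred near column 282) lies inside the bore, so the axis is close. Continuing down in small steps.

Call:
{"name": "arm_command", "arguments": {"gripper": [3, 3, 3, 3], "slide": [[0, -0.05, 0.2], [0, -0.05, 0.4], [0, -0.05, 0.55], [0, -0.05, 0.55]], "turn": [[0, 0, 0], [0, 0, 0], [0, 0, 0], [0, 0, 0]]}}

```text
clock: 9.93
position: [0.4999, 0.2405, 0.2297]
tool_rot: [-3.141, 0.0, 1.875]
force: [0.4, 0.0, -2.3]
grip_width: 0.035
```

Run:
```python
import pickle
from h import *
s,c,f=pickle.load(open("m3.pkl","rb"))
print(proj(c,[.4983,.2349,.23]))
from workcell import bot
s=bot.observe();print(s["force"],s["moment"],s["position"])
```

```text
[279.40286549 272.16209565]
[ 3.70676975e-01  1.15032223e-03 -2.31939695e+00] [ 0.04340825 -0.0215248  -0.03936956] [0.49988797 0.24047287 0.22971997]
```

Call:
{"name": "arm_command", "arguments": {"gripper": [3, 3, 3], "slide": [[0, 0, 0.1], [0, 0, 0.2], [0, 0, 0.2]], "turn": [[0, 0, 0], [0, 0, 0], [0, 0, 0]]}}

```text
clock: 10.3
position: [0.4999, 0.2405, 0.2277]
tool_rot: [-3.141, 0.0, 1.875]
force: [0.5, -0.4, -2.7]
grip_width: 0.0349
```

Call:
{"name": "arm_command", "arguments": {"gripper": [3, 3, 3], "slide": [[0, 0, 0.1], [0, 0, 0.2], [0, 0, 0.2]], "turn": [[0, 0, 0], [0, 0, 0], [0, 0, 0]]}}

```text
clock: 10.68
position: [0.4999, 0.2405, 0.2257]
tool_rot: [-3.141, 0.0, 1.875]
force: [0.5, 0.2, -2.8]
grip_width: 0.0347
```

Call:
{"name": "arm_command", "arguments": {"gripper": [3, 3, 3], "slide": [[0, 0, 0.1], [0, 0, 0.2], [0, 0, 0.2]], "turn": [[0, 0, 0], [0, 0, 0], [0, 0, 0]]}}

```text
clock: 11.05
position: [0.4999, 0.2404, 0.2237]
tool_rot: [-3.141, 0.0, 1.875]
force: [-0.2, 0.6, -2.6]
grip_width: 0.035
```

Call:
{"name": "arm_command", "arguments": {"gripper": [3, 3, 3], "slide": [[0, 0, 0.1], [0, 0, 0.2], [0, 0, 0.2]], "turn": [[0, 0, 0], [0, 0, 0], [0, 0, 0]]}}

```text
clock: 11.42
position: [0.4999, 0.2405, 0.2217]
tool_rot: [-3.141, 0.0, 1.875]
force: [0.6, -0.6, -2.2]
grip_width: 0.0348
```

Run:
```python
from workcell import bot
s=bot.observe();print(s["force"],s["moment"],s["position"])
```

```text
[ 0.59228955 -0.59580089 -2.17936322] [ 0.03384747 -0.04863587  0.00163423] [0.49987245 0.24051814 0.22171787]
```

The gear's underside is about 6.6 mm below the spline ends with no contact force, so it is meshed. Sliding down to the spring.

Call:
{"name": "arm_command", "arguments": {"gripper": [3, 3, 3, 3, 3], "slide": [[0, 0, 0.3], [0, 0, 0.6], [0, 0, 0.9], [0, 0, 1.2], [0, 0, 1.3]], "turn": [[0, 0, 0], [0, 0, 0], [0, 0, 0], [0, 0, 0], [0, 0, 0]]}}

```text
clock: 12.05
position: [0.4998, 0.2404, 0.2085]
tool_rot: [-3.141, 0.0, 1.875]
force: [0.3, 0.8, -2.3]
grip_width: 0.0349
```

Call:
{"name": "arm_command", "arguments": {"gripper": [3, 3, 3, 3], "slide": [[0, 0, 0.2], [0, 0, 0.4], [0, 0, 0.6], [0, 0, 0.6]], "turn": [[0, 0, 0], [0, 0, 0], [0, 0, 0], [0, 0, 0]]}}

```text
clock: 12.55
position: [0.5, 0.2405, 0.2029]
tool_rot: [3.141, -0.0, 1.875]
force: [-0.9, -0.3, 4.0]
grip_width: 0.0348
```

Call:
{"name": "arm_command", "arguments": {"gripper": [3, 3, 3, 3, 3], "slide": [[0, 0, 0.2], [0, 0, 0.4], [0, 0, 0.6], [0, 0, 0.75], [0, 0, 0.75]], "turn": [[0, 0, 0], [0, 0, 0], [0, 0, 0], [0, 0, 0], [0, 0, 0]], "force": 100}}

```text
clock: 13.18
position: [0.5, 0.2405, 0.1954]
tool_rot: [3.141, -0.0, 1.875]
force: [-2.7, -1.0, 8.2]
grip_width: 0.0344
```

Call:
{"name": "arm_command", "arguments": {"gripper": [3, 3, 3], "slide": [[0, 0, 0.1], [0, 0, 0.15], [0, 0, 0.15]], "turn": [[0, 0, 0], [0, 0, 0], [0, 0, 0]]}}

```text
clock: 13.55
position: [0.5001, 0.2405, 0.1944]
tool_rot: [3.141, -0.0, 1.875]
force: [-4.3, -2.5, 15.8]
grip_width: 0.0344
```

Run:
```python
from workcell import bot
s=bot.observe();print(s["force"],s["moment"],s["position"])
```

```text
[-4.34852561 -2.47677112 15.81283321] [-0.47713701  1.21570885  0.03216781] [0.50006115 0.24053343 0.1944111 ]
```

Call:
{"name": "arm_command", "arguments": {"gripper": [3, 3, 3, 3], "slide": [[0, -0.03, 0.03], [0, -0.03, 0.05], [0, -0.03, 0.05], [0, -0.03, 0.05]], "turn": [[0, 0, 0], [0, 0, 0], [0, 0, 0], [0, 0, 0]]}}

```text
clock: 14.05
position: [0.5001, 0.2406, 0.1943]
tool_rot: [3.14, -0.001, 1.875]
force: [-6.1, -2.0, 22.3]
grip_width: 0.0344
```

Run:
```python
from w import *
s,c,f=shot("end")
print(s["force"],s["moment"],s["grip_width"])
print([proj(c,[.4983,.2404,z]).round(1) for z in(.23,.211,.207)])
g=cv2.cvtColor(f,cv2.COLOR_BGR2HSV)
for v in range(225,314,3): print(v," ".join(("b" if g[v,u,1]>110 and 95<g[v,u,0]<125 else "")+"%02x"%g[v,u,2] for u in range(248,324,3)))
for n in("top","scene"): cv2.imwrite(f"pics/{n}_end.png",vision.grab_frame(n))
# loose parts unmoved?
import pickle
d=pickle.load(open("d0.pkl","rb"))
for n in("top","scene"):
    e=cv2.absdiff(cv2.imread(f"pics/{n}_end.png"),d[n][1]).max(2)>60
    k,l,st,ce=cv2.connectedComponentsWithStats(e.astype(np.uint8))
    print(n,[st[i].tolist() for i in range(1,k) if st[i,4]>25])
```

```text
14.05 [0.5001 0.2406 0.1943] [ 3.140e+00 -1.000e-03  1.875e+00] [ 0.001  0.001  0.001  0.001 -0.001 -0.     0.   ]
[-6.07426106 -1.98516538 22.32033681] [-0.54746639  1.2773622   0.01644408] 0.03439623449552076
[array([282.7, 311.9]), array([282.7, 286.2]), array([282.7, 281.5])]
225 53 4b 79 79 5d 6e 7a 7c 7e 79 7e 76 7b 7a 7a 7b 7a 7a 7e 7a 68 57 51 57 b5a b5b
228 54 4e 77 7f 7b 7d 7a 78 7f 7b 7f 78 79 78 7d 80 78 7d 7e 7a 79 56 72 78 57 50
231 6d 60 79 7f 7b 78 7b 7a 7b 7e 80 79 7b 79 7f 77 7a 7e 76 7e 7e 7a 7f 7d 56 53
234 77 7e 79 78 7e 7d 7d 79 77 7a 79 6e 67 6e 7b 7b 7d 7e 7e 7d 7b 7c 7b 77 57 56
237 7b 7d 7c 7b 7c 7f 78 60 56 58 5a 57 58 5b 56 59 60 74 7f 79 79 78 7a 7c 75 7e
240 7e 7c 80 7d 78 5a 55 5d 54 56 5b 58 59 57 5a 56 56 57 54 78 78 7b 7e 7e 79 74
243 78 7a 7e 79 55 55 58 5e 57 5c 5c 5a 57 5d 55 54 55 59 54 56 72 82 7a 76 78 7e
246 78 79 7a 4f 56 53 5a 59 57 56 60 5a 58 5d 59 58 5c 59 57 54 4f 71 7b 79 7a 7a
249 7f 7a 55 52 58 57 5d 6d 77 7c 80 7a 7b 7c 7e 78 6f 5f 56 57 53 4e 7c 78 79 7d
252 80 5d 54 53 56 73 7d 89 da 7b 7e 7a 7b 7f 79 77 80 7c 75 5c 56 52 59 7d 7f 
[... 1650 characters left out ...]
[0, 174, 241, 198, 15022], [180, 218, 9, 7, 47], [335, 224, 16, 18, 186], [122, 233, 7, 10, 34], [88, 235, 28, 22, 273], [185, 238, 12, 16, 133], [208, 297, 6, 9, 31], [0, 341, 109, 79, 5420], [148, 379, 75, 41, 1464], [310, 396, 14, 15, 107], [106, 402, 16, 8, 50], [304, 412, 18, 8, 93]]
scene [[190, 0, 29, 28, 150], [220, 0, 26, 49, 93], [266, 0, 58, 31, 844], [356, 0, 39, 56, 962], [164, 30, 30, 30, 194], [286, 32, 167, 169, 11041], [180, 35, 17, 18, 33], [214, 53, 7, 32, 105], [182, 61, 22, 38, 207], [154, 63, 23, 49, 390], [208, 78, 6, 14, 39], [174, 100, 14, 6, 59], [229, 105, 32, 11, 72], [241, 133, 43, 14, 137], [379, 165, 13, 10, 54], [341, 174, 13, 11, 51], [198, 255, 20, 18, 231]]
```

```bash
python3 -c "
from workcell import job_done,bot
job_done();s=bot.observe();print(s['clock'],s['position'],s['force'])"
```

```text
the job is handed in; nothing more can be done
the job is handed in; nothing more can be done
```

The gear is on the spindle, hub up, splines meshed and pressed to the spring's stop. I handed in at about 14.05 s with the arm still gripping the hub and pressing down.

I gripped the gear by the hub and turned it about 15.5° in the air to line its grooves up with the splines. It then slid down with no contact force until it met the spring, so I did not need to turn it under pressure or force the splines.

**Last checks:**
- **Spring fully squeezed:** resistance began at about the expected height. The last 0.5 mm of commanded travel moved the tool only about 0.1 mm and raised the upward reading from 15.8 to 22.3 N, so it is at the stop.
- **Height:** the tool stopped at z = 0.1943 m, the value worked out for the squeezed position. That puts the hub top at about 57 mm, below the groove at 59–61 mm, with no sign of the gear slipping in the fingers.

**What did not fully agree or was not seen:**
- **Circlip groove:** its clearance is inferred from that height. I had used all 12 picture views, so I only checked pixel values in the last image. The spindle's end stands through the bore there, but I could not pick the groove out for certain.
- **Sideways force:** about 6 N remained at the end, and a 0.3 mm correction did not reduce it.
- **Grip width:** the fingers read 34.4 mm on the 38 mm hub. The fingers seem to bite into the pads a little, but the hold stayed steady.
- **Other loose parts:** a before-and-after image comparison showed changes around the parts dish. I put this down to the arm's moving shadow, since the fingers stayed about 0.2 m above the bench there, but I did not confirm it.

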